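# Dispense one buffer tablet into the weighing dish

### The arm

A 6-joint arm with a two-finger parallel gripper is mounted at the origin on a cart in front of the work surface, level with it; the furniture and walls round the work are solid. World frame = base frame: x ahead of the robot, y to its left, z up, the work surface at z = 0. Lengths are in m, angles in rad, forces in N, time in s.
With the tool pointing down it reaches from about 0.375 to 0.9 m from the base axis. Payload 3.1 kg.
Tool frame: the origin (TCP) lies between the finger pads; the fingertips stand robot.tip_extent ahead of it and the grasp point (between the pads) lies 3 mm ahead of it (robot.tip_extent is the distance from the TCP to the fingertips, in m); z points along the fingers, x is the direction in which the jaws open and shut, and the axes are right-handed (so a half turn about z gives the same grasp; the last joint's range is limited). The gripper opens to 87 mm and grips with 3 to 60 N. Pads are 19 mm wide; open, the fingers measure 117 mm over their backs; the gripper's body (75 mm by 190 mm) begins 51 mm behind the grasp point.
Start: joints at [0.957, 0.527, 1.433, -0, 1.181, -0.178], TCP at [0.264, 0.567, 0.245] pointing down, gripper open.
Joint ranges: [-3.08, 3.08], [-0.75, 2.2], [0.22, 2.44], [-1.43, 4.57], [0, 2.65], [-2.85, 2.85]. Speed limits (rad/s): [2.79, 2.79, 3.14, 3.14, 3.14, 3.14].

### API

Orientations are given as a unit quaternion [x, y, z, w].
In Python, from rig import robot, cams gives the robot as it stands.
- The arm moves only by the tool carry_out, never from a script. Its argument "steps" is a list of rows, each a list of 3 entries, a list of its own where there are three numbers: the shift along the world's x, y, z in cm, then the turn about the world's z in degrees, then the closure, from 0 (fully open) to 1 (shut). In form: [[[dx, dy, dz], spin, fingers], ...]. A call has 1 to 10 rows; each row shifts and turns the pose as measured when the row begins; what a row does not reach is not made up. A row lasts 1/10 s, in which the tool goes at most 50 mm and 8.59 degrees, less where a joint would pass 70% of its speed; a pose out of reach is approached as far as the arm can. A call with a gripper value outside its range is refused whole. The fingers move at their own pace and stop on an object; "squeeze" is the grip in N (left out, the last holds). Time passes only in rows, so rows that do not move let the fingers close. It gives the time, the measured TCP pose, the force and the opening at its end, in the units of the state.
- robot.get_obs(): the state, without advancing time (a new reading comes with each control period).
- cams.camera(name): name is "side" or "top"; returns a dict with "pixels" (400x640x3 uint8, red, green, blue), "fx", "fy", "cx", "cy" (pixels), "eye" and "rotation" of the camera in the world. Camera axes: x right, y up, looking along -z (the intrinsics and any distortion apply to the point x, -y, -z); pixel columns grow to the right and rows downward; lengths in m; the calibration is good to about 2 mm. A picture is of the moment at which its call begins. There is no depth.
- robot.hand_in(): hands the job in, once; it reports no verdict.
The state is a dict: "time": time; "q": joint angles; "joint_velocities": joint speeds; "joint_torque": joint torques, N m; "position": TCP position; "tool_rot": TCP orientation; "ft_force": force on the tool from outside, world axes, zero at the start; "moment": the same for the moment, N m; "grip_width": finger opening in m.
Only numpy, scipy, OpenCV 4.12 (cv2) and the standard library are available. Lean on these libraries where they do the work, as an engineer would, in place of code of your own. Each camera call takes 0.05 s, during which the arm holds its last target. There are 200 camera calls.

### The job

Press the tablet dispenser's plunger all the way down once and let it spring back up, so that it feeds exactly one tablet onto the tray in front of the magazine. Then push that tablet sideways along the tray with a fingertip, off the end beside which the open metal weighing dish stands, so that it drops into the dish; do not pinch or lift it. Leave the other tablets in the magazine, and do not shift the closed petri dish, the vial, the beaker or the weighing dish.

Things in the scene. Friction and masses are not known exactly. Their poses are not given: they have to be found in the camera images.
- dispenser: Bench tablet dispenser, fixed. Origin on the desk top under the magazine's axis; z up, -x to its front, y along the tray. Clear square magazine 35 x 35 mm round the origin, top 67 mm above the desk, open above, a 12 mm high gap at the foot of its front. Behind it two cheeks with a crank (x 19 to 53 mm, y up to 27 mm either side, 63 mm high) carry the plunger at x = +34 mm, y = 0.
- tray (a point): Centre of the delivery tray's top, dispenser x = -35 mm, y = 0, 23 mm above the desk. Flat channel 36 mm wide (x = -53 to -17 mm) and 84 mm long (y = -42 to +42 mm); lips along its front and rear edges rise to 28 mm; both y ends are open, with a drop to the desk. A fed tablet stops near this point (up to 5 mm farther forward after a fast stroke).
- plunger_top (a point): Centre of the top of the plunger's round black button, 32 mm across; 91 mm above the desk when up, 72 mm when fully down. Moves with the plunger.
- plunger (a joint): Plunger travel in m: 0 up, 0.019 fully down against a hard stop. Straight down; a spring resists with about 2.3 N at the start and 6.4 N at the bottom, and brings it back up by itself. A crank drives a slide forward under the magazine by twice this travel: a full stroke pushes the lowest tablet through the gap onto the tray; as it comes back the next drops down, and a further press would feed that one.
- tablet_1_mid (a point): Centre of the lowest tablet of the magazine, the one that is fed first. All four tablets are alike: white discs, 26 mm across, 10 mm thick, about 12 g, bevelled, lying flat in a stack in the magazine; they slide easily. The centre is 28 mm above the desk both in the magazine and on the tray.
- tablet_1: The same lowest tablet; origin at the centre of its underside, z along its axis.
- tablet_2_mid (a point): Centre of the second tablet from below (38 mm above the desk at the start; 28 mm after one is fed).
- tablet_3_mid (a point): Centre of the third tablet (48 mm above the desk at the start).
- tablet_4_mid (a point): Centre of the top tablet (58 mm above the desk at the start).
- dish: Open round weighing dish of bare metal, 84 mm across the rim, 16 mm high, inner floor 6 mm up and 72 mm across, loose, about 80 g. Origin at the centre of its underside. It stands on the desk at one end or the other of the tray (dispenser x about -36 mm, y about +80 or -80 mm), its rim a few mm under the tray's end.
- petri: Closed petri dish with lid, 91 mm across, 16 mm high, standing at the other end of the tray. Origin at the centre of its underside. Bystander.
- vial: Small clear screw-cap vial, 22 mm across, 52 mm high, standing upright behind the tray on the dispenser's +y side. Origin at the centre of its underside. Bystander.
- beaker: Small glass beaker, 55 mm across, 70 mm high, standing behind the tray on the dispenser's -y side. Origin at the centre of its underside. Bystander.

How it is judged:
On the way, in this order (a step that is already met when the one before it is completed fails the run):
1. the plunger is pressed fully down (value of joint plunger above 0.0175 m), for 0.05 s.
2. the plunger is up again, one tablet lies on the tray and the next has dropped into its place (value of joint plunger below 0.002 m and x of tablet_1_mid in the frame of dispenser between -0.048 and -0.028 m and y of tablet_1_mid in the frame of dispenser between -0.015 and 0.015 m and z of tablet_1_mid in the frame of dispenser between 0.025 and 0.031 m and horizontal distance between each of tablet_2_mid, tablet_3_mid, tablet_4_mid and dispenser below 0.006 m and z of tablet_2_mid in the frame of dispenser below 0.032 m and z of tablet_3_mid in the frame of dispenser below 0.042 m and z of tablet_4_mid in the frame of dispenser below 0.052 m), for 0.2 s.
At the end, for the whole second after the job is handed in: The fed tablet rests in the dish (centre within 36 mm of its axis, under 20 mm above the desk); the dish is level, within 20 mm of its start; the plunger is up (travel under 2 mm); the other three tablets are stacked in the magazine, within 6 mm of its axis, one place lower (horizontal distance between tablet_1_mid and dish below 0.036 m and height (world z) of tablet_1_mid below 0.02 m and angle between dish's own z axis and vertical below 0.1 rad and distance of dish from where it was at the start of the episode below 0.02 m and value of joint plunger below 0.002 m and horizontal distance between each of tablet_2_mid, tablet_3_mid, tablet_4_mid and dispenser below 0.006 m and z of tablet_2_mid in the frame of dispenser below 0.032 m and z of tablet_3_mid in the frame of dispenser below 0.042 m and z of tablet_4_mid in the frame of dispenser below 0.052 m); the robot touches nothing.
It fails at once if a second tablet is fed (x of tablet_2_mid in the frame of dispenser below -0.008 m).
It fails at once if a tablet is lifted (z of tablet_1_mid in the frame of dispenser above 0.04 m or z of tablet_2_mid in the frame of dispenser above 0.05 m or z of tablet_3_mid in the frame of dispenser above 0.06 m or z of tablet_4_mid in the frame of dispenser above 0.07 m).
It fails at once if the fed tablet is pinched or squeezed with over 15 N (contact force between the fingers and tablet_1 above 15 N).
It fails at once if the weighing dish is shifted more than 20 mm (distance of dish from where it was at the start of the episode above 0.02 m).
It fails at once if the petri dish, the vial or the beaker is shifted more than 15 mm (distance of any of petri, vial, beaker from where it was at the start of the episode above 0.015 m).
It also fails if it takes over 42 s, if anything falls off the work surface, if the arm or the gripper's body presses on something with over 40 N, if the wrist force passes 120 N, or if a joint passes its speed limit or range.

## Working session

There is one attempt and no reset: what is moved stays moved. The work goes in short steps, Python scripts to look and compute and a tool call to move; the robot and the scene stay as the last step left them, time stands still between calls to the robot, and variables do not carry over. Pictures are saved under pics/ and viewed, about 8 in all and at most 12, crops included, and the job is handed in when it is done.

Besides the shell and the picture viewer there is one more tool, called after ">>>" by a JSON object that holds its "api" and its "payload", one argument or row to a line. carry_out: Moves the arm, as the interface text tells. Its arguments: {"type":"object","properties":{"steps":{"type":"array"},"squeeze":{"type":"number"}},"required":["steps"]}

```bash
mkdir -p pics; ls; python3 - <<'E'
from rig import robot,cams
import cv2
print(robot.get_obs(), robot.tip_extent)
for n in("top","side"):
    c=cams.camera(n); cv2.imwrite(f"pics/{n}0.png",c["pixels"][:,:,::-1]); print(n,{k:v for k,v in c.items() if k!="pixels"})
E
```

```text
pics
{'time': 0.0, 'q': array([ 9.56476631e-01,  5.28495135e-01,  1.43389882e+00, -1.33490935e-05,
        1.18137654e+00, -1.78513752e-01]), 'joint_velocities': array([-0.00267006, -0.00105773,  0.00080557,  0.00013918, -0.00152208,
        0.00126755]), 'joint_torque': array([ 8.26473879e-04, -4.40050292e+01, -1.76597178e+01,  6.34914148e-02,
        5.83246630e-02, -1.48025256e-04]), 'position': array([0.26342369, 0.56602321, 0.24355488]), 'tool_rot': array([ 8.43248142e-01,  5.37523381e-01, -1.00523193e-03,  4.18679497e-04]), 'ft_force': array([-0.75684067, -1.09517863, -0.46146324]), 'moment': array([ 0.01635969, -0.00026141,  0.02160935]), 'grip_width': 0.0870580112948865} 0.022
top {'fx': 425.41272119179325, 'fy': 425.41272119179325, 'cx': 324.5943075997208, 'cy': 198.11783645507677, 'eye': array([0.3973088 , 0.40293271, 0.92116788]), 'rotation': array([ 0.04803458, -0.07242235, -0.70266692,  0.70619182])}
side {'fx': 424.2012612928515, 'fy': 424.2012612928515, 'cx': 320.86704474082467, 'cy': 198.18996576842767, 'eye': array([0.14050668, 1.01918364, 0.49809557]), 'rotation': array([-0.14132711,  0.48439674,  0.82562313, -0.25245374])}
```

View pics/top0.png

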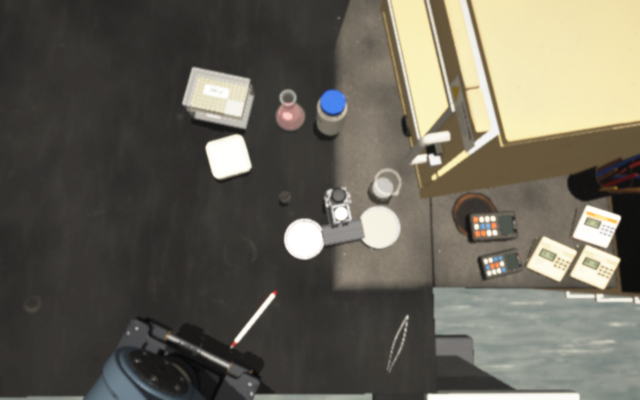

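View pics/side0.png

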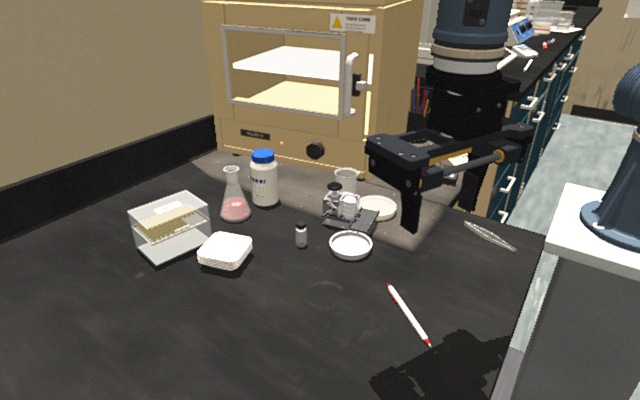

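The left disc (top 304,239; side 350,245) appears to be the open dish and the right one (379,228) the petri. The tray is between them at (343,232), the black plunger button at (338,195), and the vial and beaker stand behind. I'll zoom in next.

```bash
cat > h.py <<'E'
import numpy as np, cv2
from scipy.spatial.transform import Rotation as R
def ray(c,u,v):
    d=np.array([(u-c["cx"])/c["fx"],-(v-c["cy"])/c["fy"],-1.]); q=c["rotation"]
    return c["eye"],R.from_quat(q).apply(d)
def onz(c,u,v,z):
    e,d=ray(c,u,v); return e+d*(z-e[2])/d[2]
def proj(c,p):
    x=R.from_quat(c["rotation"]).inv().apply(np.array(p)-c["eye"])
    return np.array([c["cx"]+c["fx"]*x[0]/-x[2],c["cy"]+c["fy"]*x[1]/x[2]])
def tri(c1,p1,c2,p2):
    e1,d1=ray(c1,*p1);e2,d2=ray(c2,*p2)
    A=np.stack([d1,-d2],1);t=np.linalg.lstsq(A,e2-e1,rcond=None)[0]
    a,b=e1+t[0]*d1,e2+t[1]*d2
    return (a+b)/2,np.linalg.norm(a-b)
def ang(c):return c
E
python3 - <<'E'
from h import *
from rig import cams
T=cams.camera("top");S=cams.camera("side")
np.set_printoptions(precision=4,suppress=True)
a=T["pixels"][170:270,270:420,::-1];b=S["pixels"][165:265,290:410,::-1]
a=cv2.resize(a,None,fx=4,fy=4,interpolation=3);b=cv2.resize(b,(480,400),interpolation=3)
cv2.imwrite("pics/c1.png",cv2.resize(np.vstack([a[:, :600],np.pad(b,((0,0),(0,120),(0,0)))]),(600,800))[:, :] if 0 else a)
cv2.imwrite("pics/c2.png",b)
# light disc masks in top
g=cv2.cvtColor(T["pixels"],cv2.COLOR_RGB2GRAY)
for n,th in(("g",150),("g",180)):
    for c in cv2.findContours((g>th).astype(np.uint8),0,2)[0]:
        A=cv2.contourArea(c);(x,y),r=cv2.minEnclosingCircle(c)
        if A>60 and 270<x<420 and 170<y<270: print(th,A,x,y,r,onz(T,x,y,.016))
E
```

```text
150 1243.0 304.25128173828125 238.54429626464844 20.644691467285156 [0.466  0.4148 0.016 ]
150 1352.5 379.1221618652344 226.28501892089844 21.938373565673828 [0.493  0.2546 0.016 ]
150 415.5 339.3814392089844 204.82818603515625 18.692676544189453 [0.5389 0.3398 0.016 ]
150 634.5 386.0176086425781 183.19366455078125 15.483707427978516 [0.5875 0.2375 0.016 ]
180 1192.0 304.0 238.5 20.23002815246582 [0.4661 0.4153 0.016 ]
180 1262.5 379.0 226.35134887695312 21.341957092285156 [0.4928 0.2548 0.016 ]
180 252.5 341.14178466796875 212.56716918945312 11.25621223449707 [0.5221 0.3361 0.016 ]
180 278.5 383.5 183.0 13.756916999816895 [0.5879 0.2431 0.016 ]
```

View pics/c1.png

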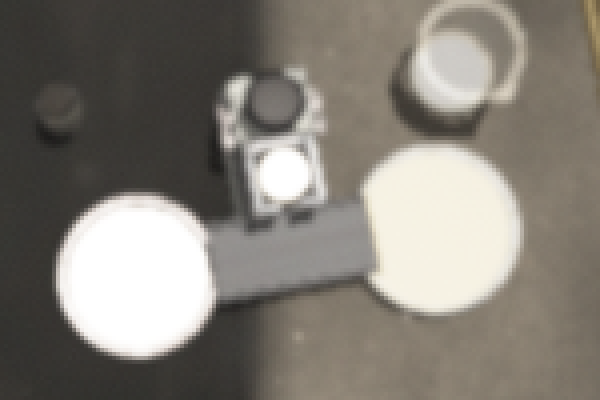

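View pics/c2.png

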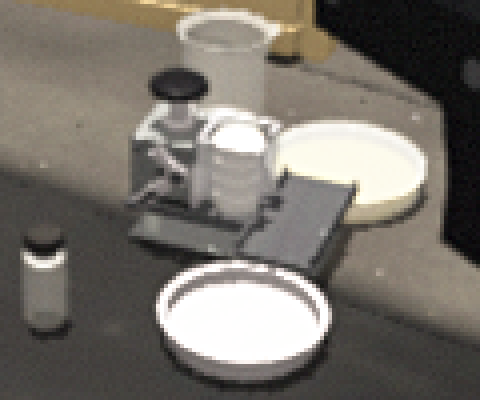

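The open, rimmed dish is at the +y (left) end and the petri is on the right. In the crops, the button is at top (275,100) and side (179,83), the top tablet at (285,174) and (240,138), and the tray spans roughly x 210–375 in the top crop.

```bash
python3 - <<'E'
from h import *
from rig import cams
np.set_printoptions(precision=4,suppress=True)
T=cams.camera("top");S=cams.camera("side")
t=lambda x,y:((x+.5)/4-.5+270,(y+.5)/4-.5+170)
s=lambda x,y:((x+.5)/4-.5+290,(y+.5)/4-.5+165)
b,e=tri(T,t(275,98),S,s(179,82));print("button",b,e)
m,e=tri(T,t(285.5,174),S,s(240,138));print("tab4top",m,e)
bt=onz(T,*t(275,98),.091);mt=onz(T,*t(285.5,174),.063)
print(bt,mt,bt-mt,"yaw",np.degrees(np.arctan2(*(bt-mt)[1::-1])))
for n,p,z in(("Lrear",(208,221),.028),("Lfront",(219,299),.028),("Rfront",(379,268),.028),("Rrear",(363,200),.028)):print(n,onz(T,*t(*p),z))
# button dark blob in side
for n,p in(("A",(280,170)),("B",(356,182)),("C",(318,268)),("D",(243,252))):print("side tray",n,onz(S,*s(*p),.028))
c,e=tri(T,(304.2,238.5),S,s(244,318));print("dish rim ctr",c,e)
# pixel-based segmentation of tray grey in top
g=cv2.cvtColor(T["pixels"],cv2.COLOR_RGB2GRAY)
print(g[238,318:372]); print(g[215:255,335]); print(g[210:255,350])
for yaw in(5,8,9.5,12,14):
  a=np.radians(yaw);x=np.array([np.cos(a),np.sin(a)])
  print(yaw,"origin from button",bt[:2]-.034*x,"from tab",mt[:2])
E
```

```text
button [0.549  0.3465 0.0869] 0.0009180069960053319
tab4top [0.5145 0.3396 0.0611] 0.00041202044133332717
[0.5487 0.3469 0.091 ] [0.5145 0.3398 0.063 ] [0.0342 0.0071 0.028 ] yaw 11.74125700969673
Lrear [0.494  0.3783 0.028 ]
Lfront [0.4531 0.3724 0.028 ]
Rfront [0.4697 0.2882 0.028 ]
Rrear [0.5056 0.2962 0.028 ]
side tray A [0.5069 0.3062 0.028 ]
side tray B [0.4669 0.294  0.028 ]
side tray C [0.4447 0.3793 0.028 ]
side tray D [0.4826 0.388  0.028 ]
dish rim ctr [0.4661 0.4148 0.0099] 0.0009099762859827575
[255 255 255 249 210 154 140 143 146 147 146 146 146 146 144 144 144 145
 145 143 144 145 145 145 148 147 147 145 145 146 146 143 138 137 138 137
 135 131 125 120 116 110 109 129 165 197 216 231 239 242 242 242 242 242]
[245 235 217 194 179 185 193 186 151 109  79  79 106 135 146 147 146 145
 142 143 144 146 146 145 144 143 131 116  93  65  59  72  79  81  80  82
  81  82  81  83]
[153 173 188 195 198 208 217 222 220 207 175 142 131 140 146 150 150 149
 148 145 144 147 147 147 148 146 146 145 138 125 103  80  84 107 118 122
 122 126 127 127 125 125 127 126 128]
5 origin from button [0.5148 0.344 ] from tab [0.5145 0.3398]
8 origin from button [0.515  0.3422] from tab [0.5145 0.3398]
9.5 origin from button [0.5152 0.3413] from tab [0.5145 0.3398]
12 origin from button [0.5154 0.3399] from tab [0.5145 0.3398]
14 origin from button [0.5157 0.3387] from tab [0.5145 0.3398]
```

The two views agree to about 1 mm. Dispenser origin is ≈ (0.515, 0.340), yaw ≈ 11.5°, button (0.549, 0.347), tray centre (0.481, 0.333), and the dish is on the +y side. I'll move over the button with the gripper shut and the jaw axis along the tray (spin +36.5°).

>>> {"api": "carry_out", "payload": {
  "steps": [
    [[3.2,-2.4,0],6,1],
    [[3.2,-2.4,0],6,1],
    [[3.2,-2.4,0],6,1],
    [[3.2,-2.4,0],6,1],
    [[3.2,-2.4,0],6,1],
    [[3.2,-2.4,0],6,1],
    [[3.2,-2.4,0],0,1],
    [[3.2,-2.4,0],0,1],
    [[2.5,-2,0],0,1],
    [[0,0,0],0,1]
  ],
  "squeeze": 10
}}

```text
time: 1.3
position: [0.5533, 0.3459, 0.2438]
tool_rot: [0.623, 0.782, 0.0, 0.001]
ft_force: [-0.1, 0.7, -0.4]
grip_width: 0.0145
```

>>> {"api": "carry_out", "payload": {
  "steps": [
    [[-0.4,0.1,-4],-1.4,1],
    [[0,0,-4],0,1],
    [[0,0,-2.9],0,1],
    [[0,0,-0.8],0,1],
    [[0,0,0],0,1]
  ]
}}

```text
time: 1.8
position: [0.5498, 0.3477, 0.1257]
tool_rot: [0.634, 0.773, 0.003, 0.001]
ft_force: [0.3, -0.2, 0.2]
grip_width: 0.0003
```

```bash
python3 - <<'E'
from rig import robot,cams
import cv2,numpy as np
o=robot.get_obs();print(o["position"],o["tool_rot"],o["ft_force"],o["grip_width"])
T=cams.camera("top");S=cams.camera("side")
a=cv2.resize(T["pixels"][160:270,270:420,::-1],(600,440));b=cv2.resize(S["pixels"][120:270,270:420,::-1],(600,600))[:440] if 0 else cv2.resize(S["pixels"][155:265,290:440,::-1],(600,440))
cv2.imwrite("pics/p3.png",cv2.resize(np.hstack([a,b]),(800,293)))
E
```

```text
[0.54975372 0.34767545 0.12565119] [0.63428653 0.77309169 0.00296951 0.00101123] [ 0.27797119 -0.19370555  0.17124158] 0.0003302344749789652
```

View pics/p3.png

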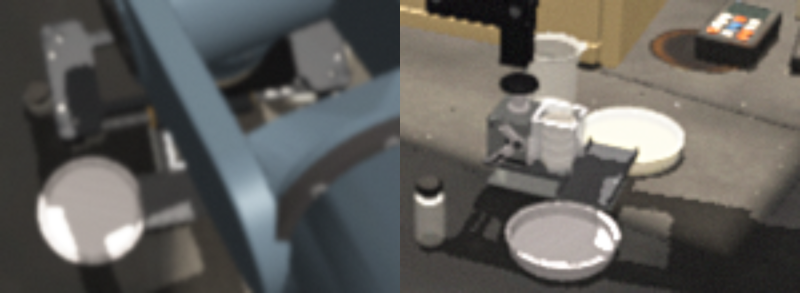

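The side view shows the closed fingertips at (517,65), centred just above the button at (519,82). Pressing now at a moderate rate.

>>> {"api": "carry_out", "payload": {
  "steps": [
    [[0,0,-0.8],0,1],
    [[0,0,-0.5],0,1],
    [[0,0,-0.5],0,1],
    [[0,0,-0.5],0,1],
    [[0,0,-0.5],0,1],
    [[0,0,-0.3],0,1]
  ]
}}

```text
time: 2.5
position: [0.5537, 0.35, 0.1017]
tool_rot: [0.634, 0.773, 0.009, 0.004]
ft_force: [-1.7, -0.7, 4.7]
grip_width: 0.0006
```

>>> {"api": "carry_out", "payload": {
  "steps": [
    [[0,0,-0.5],0,1],
    [[0,0,-0.5],0,1],
    [[0,0,-0.4],0,1],
    [[0,0,-0.3],0,1]
  ]
}}

```text
time: 2.9
position: [0.5538, 0.3501, 0.0942]
tool_rot: [0.634, 0.774, 0.009, 0.005]
ft_force: [-4.9, -2.1, 15.8]
grip_width: 0.0005
```

>>> {"api": "carry_out", "payload": {
  "steps": [
    [[0,0,-0.3],0,1],
    [[0,0,-0.2],0,1]
  ]
}}

```text
time: 3.1
position: [0.5537, 0.35, 0.0943]
tool_rot: [0.633, 0.774, 0.01, 0.005]
ft_force: [-3.5, -0.7, 9.7]
grip_width: 0.0003
```

The plunger is on its hard stop: the tip has stalled at 72 mm and the force is above the spring's 6.4 N. Lifting off.

>>> {"api": "carry_out", "payload": {
  "steps": [
    [[0,0,1],0,1],
    [[0,0,1],0,1],
    [[0,0,1.5],0,1],
    [[0,0,3],0,1],
    [[0,0,3],0,1],
    [[0,0,0],0,1]
  ]
}}

```text
time: 3.7
position: [0.5545, 0.3502, 0.1942]
tool_rot: [0.634, 0.774, 0.011, 0.006]
ft_force: [1.3, -0.2, 0.6]
grip_width: 0.0004
```

```bash
python3 - <<'E'
from rig import robot,cams
import cv2,numpy as np
o=robot.get_obs();print(o["position"],o["tool_rot"],o["ft_force"])
T=cams.camera("top");S=cams.camera("side")
a=T["pixels"][180:255,290:390,::-1];b=S["pixels"][165:240,305:405,::-1]
cv2.imwrite("pics/p4.png",np.hstack([cv2.resize(x,(400,300),interpolation=3) for x in(a,b)]))
E
```

```text
[0.55449456 0.35022877 0.19422438] [0.63350779 0.77363835 0.0108989  0.0057274 ] [ 1.25217643 -0.18640571  0.59906441]
```

View pics/p4.png

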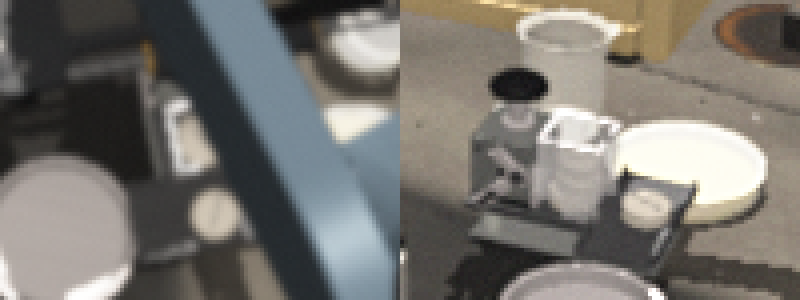

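One tablet lies on the tray (top crop 214,215; side crop 647,204). The plunger is up and the stack has dropped by one. Next I compute the tablet's position.

```bash
python3 - <<'E'
from h import *
from rig import cams
np.set_printoptions(precision=4,suppress=True)
T=cams.camera("top");S=cams.camera("side")
t=((214.5)/4-.5+290,(214)/4-.5+180); s=((247+.5)/4-.5+305,(204)/4-.5+165)
p,e=tri(T,t,S,s);print(p,e);q=onz(T,*t,.033);print(q,onz(S,*s,.033))
a=np.radians(11.5);x=np.array([np.cos(a),np.sin(a)]);y=np.array([-x[1],x[0]]);o=np.array([.515,.340])
print("disp",x@(q[:2]-o),y@(q[:2]-o))
for d in(-.037,.031,.046):print(d,o-.037*x+d*y)
E
```

```text
[0.4764 0.333  0.0309] 0.0008169150956419544
[0.4766 0.3334 0.033 ] [0.4746 0.3359 0.033 ]
disp -0.03891455103375161 0.00114590995474729
-0.037 [0.4861 0.2964]
0.031 [0.4726 0.363 ]
0.046 [0.4696 0.3777]
```

>>> {"api": "carry_out", "payload": {
  "steps": [
    [[-2.3,-1.8,0],0,1],
    [[-2.3,-1.8,0],0,1],
    [[-2.3,-1.8,0],0,1],
    [[0,0,-3],0,1],
    [[0,0,-3],0,1],
    [[0,0,-2],0,1],
    [[0,0,0],0,1]
  ]
}}

```text
time: 4.6
position: [0.4734, 0.2903, 0.0977]
tool_rot: [0.634, 0.774, -0.001, -0.001]
ft_force: [-1.5, -0.3, -1.0]
grip_width: 0.0004
```

>>> {"api": "carry_out", "payload": {
  "steps": [
    [[1.2,0.6,0],0,1],
    [[0,0,0],0,1],
    [[0,0,-1],0,1],
    [[0,0,-0.8],0,1],
    [[0,0,0],0,1],
    [[0,0,0],0,1]
  ]
}}

```text
time: 5.2
position: [0.4827, 0.2954, 0.0771]
tool_rot: [0.634, 0.774, -0.004, -0.003]
ft_force: [-0.7, -0.1, 0.2]
grip_width: 0.0008
```

>>> {"api": "carry_out", "payload": {
  "steps": [
    [[0.3,0.05,0],0,1],
    [[0,0,-1],0,1],
    [[0,0,-0.6],0,1],
    [[0,0,0],0,1]
  ]
}}

```text
time: 5.6
position: [0.4861, 0.2959, 0.0605]
tool_rot: [0.634, 0.774, -0.004, -0.003]
ft_force: [0.4, 0.4, -0.4]
grip_width: 0.0006
```

```bash
python3 - <<'E'
from rig import robot,cams
import cv2,numpy as np
o=robot.get_obs();print(o["position"],o["tool_rot"],o["ft_force"])
S=cams.camera("side")
cv2.imwrite("pics/p5.png",cv2.resize(S["pixels"][150:250,305:425,::-1],(600,500),interpolation=3))
E
```

```text
[0.4861238  0.29593514 0.0605485 ] [ 0.6335941   0.77365132 -0.00389359 -0.00264522] [ 0.3890953   0.35986763 -0.4310572 ]
```

View pics/p5.png

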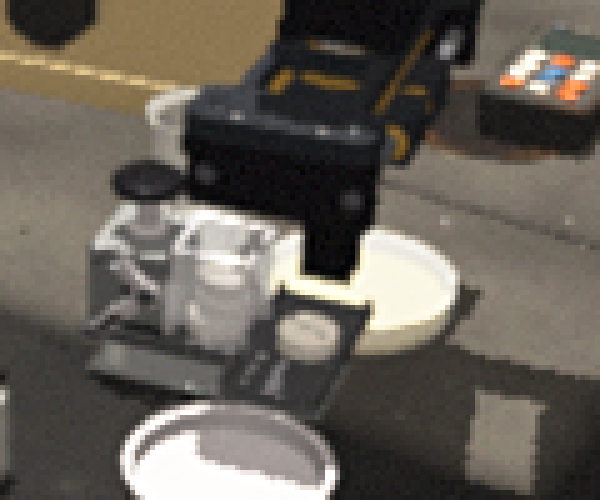

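The finger (330,275) stands behind the tablet (308,335) on the petri side, clear of the magazine. Going down to tip height ≈26 mm.

>>> {"api": "carry_out", "payload": {
  "steps": [
    [[0,0,-0.8],0,1],
    [[0,0,-0.5],0,1],
    [[0,0,0],0,1]
  ]
}}

```text
time: 5.95
position: [0.4861, 0.296, 0.0467]
tool_rot: [0.634, 0.774, -0.004, -0.003]
ft_force: [-0.4, 0.5, 0.4]
grip_width: 0.0004
```

>>> {"api": "carry_out", "payload": {
  "steps": [
    [[-0.1,0.6,0.1],0,1],
    [[-0.1,0.6,0],0,1],
    [[-0.16,0.8,0],0,1],
    [[-0.16,0.8,0],0,1],
    [[-0.16,0.8,0],0,1]
  ]
}}

```text
time: 6.45
position: [0.4791, 0.3346, 0.048]
tool_rot: [0.634, 0.773, -0.004, -0.003]
ft_force: [-0.7, 1.0, 0.3]
grip_width: 0.0001
```

```bash
python3 - <<'E'
from rig import robot,cams
import cv2,numpy as np
o=robot.get_obs();print(o["position"],o["tool_rot"],o["ft_force"])
d=o["position"][:2]-[.515,.34];print(d@[.98,.199],d@[-.199,.98])
S=cams.camera("side")
cv2.imwrite("pics/p6.png",cv2.resize(S["pixels"][165:265,305:425,::-1],(600,500),interpolation=3))
E
```

```text
[0.47911837 0.33455461 0.04798252] [ 0.63404896  0.77328046 -0.00354295 -0.00258696] [-0.67551229  1.00881377  0.3396775 ]
-0.03624762974050859 0.001803965346521786
```

View pics/p6.png

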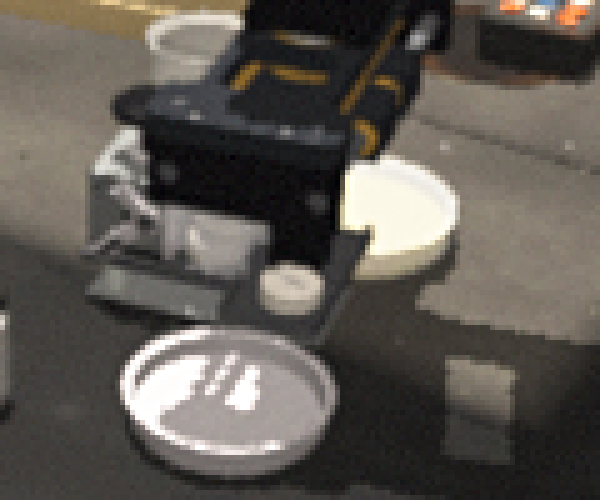

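The tablet (290,290) is being pushed along the tray towards the dish and sits square against the finger. Continuing over the end.

>>> {"api": "carry_out", "payload": {
  "steps": [
    [[-0.16,0.8,0],0,1],
    [[-0.16,0.8,0],0,1],
    [[-0.16,0.8,0],0,1],
    [[-0.16,0.8,0],0,1],
    [[0,0,0],0,1],
    [[0,0,0],0,1]
  ]
}}

```text
time: 7.1
position: [0.4714, 0.372, 0.0482]
tool_rot: [0.633, 0.774, -0.003, -0.003]
ft_force: [0.4, -0.5, -0.4]
grip_width: 0.0005
```

```bash
python3 - <<'E'
from rig import robot,cams
import cv2,numpy as np
o=robot.get_obs();print(o["position"],o["tool_rot"],o["ft_force"])
d=o["position"][:2]-[.515,.34];print(d@[.98,.199],d@[-.199,.98])
S=cams.camera("side")
cv2.imwrite("pics/p7.png",cv2.resize(S["pixels"][165:265,305:425,::-1],(600,500),interpolation=3))
E
```

```text
[0.47141993 0.37202408 0.04818046] [ 0.63290515  0.77422009 -0.00280257 -0.00254335] [ 0.37944343 -0.50845345 -0.4396565 ]
-0.03633567312300546 0.040056034668362835
```

View pics/p7.png

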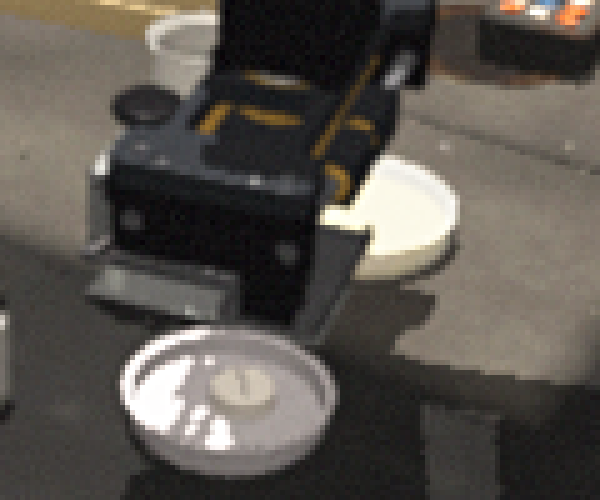

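The tablet (242,390) lies flat in the dish. I'll lift straight up and back off toward the robot.

>>> {"api": "carry_out", "payload": {
  "steps": [
    [[0,0,1.5],0,1],
    [[0,0,3],0,1],
    [[0,0,4],0,1],
    [[0,0,4],0,1],
    [[-3,2.5,3],0,1],
    [[-3,2.5,0],0,1],
    [[-3,2.5,0],0,1],
    [[-3,2.5,0],0,1],
    [[-3,2.5,0],0,1],
    [[0,0,0],0,1]
  ]
}}

```text
time: 8.15
position: [0.3196, 0.4961, 0.2208]
tool_rot: [0.638, 0.77, 0.003, -0.002]
ft_force: [-0.2, -0.4, -0.7]
grip_width: 0.0008
```

```bash
python3 - <<'E'
from h import *
from rig import robot,cams
o=robot.get_obs();print(o["time"],o["position"],o["ft_force"])
T=cams.camera("top");S=cams.camera("side")
a=T["pixels"][170:270,270:420,::-1];b=S["pixels"][165:265,290:440,::-1]
cv2.imwrite("pics/p8.png",np.hstack([cv2.resize(x,(400,267),interpolation=3) for x in(a,b)]))
g=cv2.cvtColor(T["pixels"],cv2.COLOR_RGB2GRAY)
for c in cv2.findContours((g>150).astype(np.uint8),0,2)[0]:
    A=cv2.contourArea(c);(x,y),r=cv2.minEnclosingCircle(c)
    if A>60 and 270<x<420 and 170<y<270: print(A,x,y,r,onz(T,x,y,.016))
E
```

```text
8.15 [0.31963668 0.49608532 0.22078645] [-0.17276501 -0.43228477 -0.69123081]
1242.0 304.25128173828125 238.54429626464844 20.644691467285156 [0.4659603  0.41476332 0.016     ]
1351.5 379.1221618652344 226.28501892089844 21.938373565673828 [0.49297008 0.25455577 0.016     ]
423.5 339.3814392089844 204.82818603515625 18.692676544189453 [0.53892442 0.33979849 0.016     ]
634.5 386.0176086425781 183.19366455078125 15.483707427978516 [0.58751866 0.23754095 0.016     ]
```

View pics/p8.png

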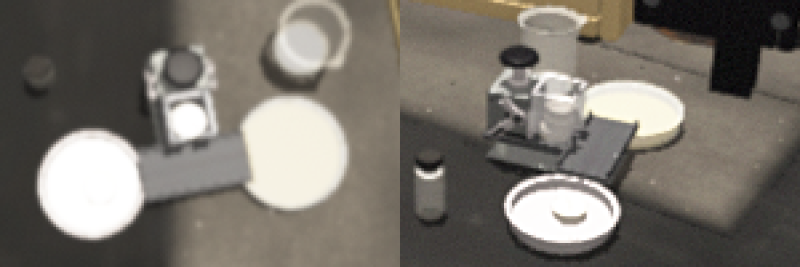

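The tablet is in the dish (side 570,212), the tray is empty, the plunger is up, and the dish, petri and beaker pixels match the start. Handing in.

```bash
python3 -c "
from rig import robot
print(robot.hand_in())"
```

```text
the job is handed in; nothing more can be done
None
```

The job is done and handed in at about 8.2 s of the 42 s allowed. The robot reported no verdict.

- **Press:** I pressed the plunger once onto its hard stop. The fingertips stalled at 72 mm, with the force above the spring's 6.4 N. I then let it spring back up.
- **Feed:** The pictures then showed exactly one tablet on the tray, at about dispenser x = -39 mm, y = +1 mm. The stack in the magazine had dropped by one.
- **Push:** I pushed that tablet along the tray with the closed fingertip, off the +y end into the open dish. Wrist force was about 1 N when read partway through the push, and the tablet was not pinched or lifted.

In the last pictures the tablet lies flat in the dish, the tray is empty, the plunger is up and the arm is clear of everything. The dish, petri and beaker pixel positions are unchanged from the start, and the vial was checked by eye only.

During the press the tool drifted about 4 mm sideways but stayed on the button. The two-view height of the button, 87 mm, was 4 mm below the stated 91 mm. No check failed.

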